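# Weigh and sort gas-drying cartridges

### The arm

A 6-joint arm with a two-finger parallel gripper is mounted at the origin on the work surface. World frame = base frame: x ahead of the robot, y to its left, z up, the work surface at z = 0. Lengths are in mm, angles in rad, forces in N, time in s.
With the tool pointing down it reaches from about 375 to 925 mm from the base axis. Payload 5.7 kg.
Tool frame: the origin (TCP) lies midway between the tips of the shut fingers; the grasp point (between the pads) lies 19 mm behind it; z points along the fingers, y is the line along which they close (so a half turn about z gives the same grasp; the last joint's range is limited). The gripper opens to 88 mm and grips with 3 to 60 N. Pads are 20 mm wide; open, the fingers measure 115 mm over their backs; the gripper's body (75 mm by 178 mm) begins 61 mm behind the grasp point.
Start: joints at [-1.383, 0.359, 1.51, -0, 1.272, -0.115], TCP at [178.901, -572.675, 222.623] pointing down, gripper open.
Joint ranges: [-2.97, 2.97], [-1.01, 2.36], [0.21, 2.38], [-0.96, 4.11], [0.2, 2.71], [-2.98, 2.98]. Speed limits (rad/s): [2.39, 2.39, 3.14, 3.14, 3.14, 3.14].

### API

Orientations are given as a 3x3 rotation matrix whose columns are the frame's x, y, z axes.
In Python, from workcell import get_obs, snapshot, hand_in, look_for, silhouettes gives the robot as it stands. The module is installed in compiled form; this text tells all that it offers.
- The arm moves only by the tool carry_out, never from a script. Its argument "increments" is a list of rows, each an object of numbers: "x", "y", "z": the shift along the tool's x, y, z in mm; "yaw": the turn about the tool's z in degrees; "grip": the closure, from -1 (fully open) to 1 (shut). In form: [{"x": .., "y": .., "z": .., "yaw": .., "grip": ..}, ...]. A call has 1 to 12 rows; each row shifts and turns the commanded pose from where the row before left it, along the tool's axes as they then stand; what a row does not reach is not made up. A row lasts 1/12 s, in which the tool goes at most 41.7 mm and 7.16 degrees, less where a joint would pass 70% of its speed; a pose out of reach is approached as far as the arm can. A call is refused whole if a number of a shift passes 41.7 or a number of a turn 7.16, either way. A call with a gripper value outside its range is refused whole. The fingers move at their own pace and stop on an object; "squeeze" is the grip in N (left out, the last holds). Time passes only in rows, so rows that do not move let the fingers close. It gives the time, the measured TCP pose, the force, the opening and the grip force at its end, in the units of the state.
- get_obs(): the state, without advancing time (a new reading comes with each control period).
- snapshot(name): name is "scene" or "top"; returns a dict with "image" (400x640x3 uint8, red, green, blue), "z_map" (400x640 float32, mm along the optical axis (not along the pixel's ray), 0 where there is no reading), "fx", "fy", "cx", "cy" (pixels), "D" ([k1, k2, p1, p2, k3] as OpenCV has them; the pictures are not rectified), "position" and "rotation" of the camera in the world. Camera axes: x right, y down, z forward; pixel columns grow to the right and rows downward; lengths in mm; the calibration is good to about 2 mm. A picture is of the moment at which its call begins.
- hand_in(): hands the job in; it is judged then, once.
Trained networks look in a picture, given as the dict that the camera call returned (one of the last four; its "shot" number tells which), for a name from the list of things; names that differ only in an ending like _2 or _b are one class to them, and where a whole thing is asked for, a point or a joint stands for the part that bears it (a point fixed in the world has none). Each returns a list of dicts, best first, with "p" (0 to 1); they miss things now and then, are a little off and sometimes report something else, mostly with a low value. They report only what shows in the picture. A call takes as long as a camera call.
- look_for(picture, thing): "point" ([x, y, z] in mm, in the coordinates of the camera as it stood for that picture, good to about 4 mm: the middle of the surface that is visible of it).
- silhouettes(picture, thing): "region" (400x640 bool, what is visible of it).
The state is a dict: "time_s": time; "joint_positions": joint angles; "dq": joint speeds; "effort": joint torques, N m; "tool_pos": TCP position; "eef_rot": TCP orientation; "force": force on the tool from outside, world axes, zero at the start; "ft_torque": the same for the moment, N m; "opening": opening from 0.0 (shut) to 1.0 (fully open); "gripper_force": force on a finger pad.
Only numpy, scipy, OpenCV 4.12 (cv2) and the standard library are available. Lean on these libraries where they do the work, as an engineer would, in place of code of your own. Each camera call takes 0.05 s, during which the arm holds its last target. There are 200 camera calls.

### The job

One of the two gas-drying cartridges is spent (full of water, so heavier) and they look alike: set one of them gently on the balance pan, let go and see which way the beam tips. Then push the light, fresh one fully home in the gas socket until the seal bottoms, pressing firmly but gently (its end stop is to be felt, never more than 18 N), and stand the heavy, spent one upright in the grey tray. Keep both cartridges upright throughout and leave the other things on the bench where they are.

Things in the scene. Friction and masses are not known exactly. Their poses are not given: they have to be found in the camera images.
- cartridge_a_mid (a point): Centre (half-way up) of a cartridge: upright aluminium cylinder 40 mm wide, 105 mm tall, foot chamfered, straight sides up to 96 mm, narrower stub on top; z up. Two look alike: one light (0.15 kg), one heavy (0.34 kg); which is which changes. Grip it across the sides about 78 mm up: when home in the socket its lower 21 to 49 mm are in the bore.
- cartridge_b_mid (a point): Centre (half-way up) of the other cartridge, the same outside.
- pan: Level steel pan of the balance, 86 mm wide inside, rim 3.5 mm high. Its surface is 16 mm above this origin (its pin): 88 mm above the bench when empty, at lowest 57 mm. It yields softly (0.12 N/mm) down to the beam's stop; no more than 12 N on it. The beam runs along the pan's -y: pivot 120 mm away, with a pointer and scale 156 mm above the bench, 52 mm round counterweight 225 mm away.
- beam (a joint): Tilt of the balance beam, rad: 0 = empty (pan end up, on its stop), growing as the pan sinks; 0.13 = level, 0.26 = lower stop. With the light cartridge on the pan it stays below 0.13 (about 0.07), with the heavy one it goes beyond level (about 0.20). It settles within 1 s. The pointer over the pivot leans towards the pan when the pan is below level.
- socket_mouth (a point): Centre of the mouth of the gas socket's bore, in the top face of a fixed dark steel block 85 x 85 x 58 mm; z up. The bore is 43 mm wide with a 3 mm chamfer. In it lies a seal plate on which a cartridge's foot lands: its top is 15 to 43 mm below the mouth at the start; how much differs each time and is not measured, so it must be felt.
- seal (a joint): Travel of the seal plate in the socket, m: 0 = as found, 0.006 = at its end stop (fully home). It slides down with a drag of about 5 N and stays where it is pushed to; at the stop the force rises steeply (about 10 N per mm). No more than 18 N on the socket or seal.
- tray: Fixed grey plastic tray 140 x 140 mm, walls 5 mm thick and 30 mm high, floor 5 mm thick; origin at the centre of its underside. For the spent cartridge.
- wrench: Bystander: steel wrench lying on the bench.
- bottle_mid (a point): Bystander: amber bottle 64 mm across, 130 mm tall; its centre.
- union_mid (a point): Bystander: brass pipe union, upright, 28 mm across, 38 mm tall; its centre.
- beaker_rim (a point): Bystander: white beaker 60 mm across, 70 mm tall; the centre of its mouth.
- ferrule: Bystander: steel collar 32 mm across, 12 mm tall, lying flat.
- pen: Bystander: black pen lying on the bench.

How it is judged (in metres and radians):
On the way:
1. one of the cartridges stands on the balance pan, let go, for half a second (((contact force between cartridge_a and pan above 0.8 N and contact force between the fingers and cartridge_a below 0.05 N and contact force between the fingers and pan below 0.05 N and angle between cartridge_a_mid's own z axis and vertical below 0.15 rad) or (contact force between cartridge_b and pan above 0.8 N and contact force between the fingers and cartridge_b below 0.05 N and contact force between the fingers and pan below 0.05 N and angle between cartridge_b_mid's own z axis and vertical below 0.15 rad))), for 0.5 s.
At the end, for the whole second after the job is handed in: Light cartridge in the bore (within 6 mm of its axis, tilt under 0.12 rad), resting on the seal plate, which is down at least 5 of its 6 mm; heavy one (over 2.2 N on the tray) upright on the tray floor, tilt under 0.12 rad; both released and at rest (((horizontal distance between cartridge_a_mid and socket_mouth below 0.006 m and angle between each of cartridge_a_mid, cartridge_b_mid's own z axis and vertical below 0.12 rad and contact force between cartridge_a and seal above 0.3 N and value of joint seal above 0.005 m and linear speed of each of cartridge_a, cartridge_b below 0.02 m/s and x of cartridge_b_mid in the frame of tray between -0.065 and 0.065 m and y of cartridge_b_mid in the frame of tray between -0.065 and 0.065 m and z of cartridge_b_mid in the frame of tray below 0.065 m and contact force between cartridge_b and tray above 2.2 N) or (horizontal distance between cartridge_b_mid and socket_mouth below 0.006 m and angle between each of cartridge_b_mid, cartridge_a_mid's own z axis and vertical below 0.12 rad and contact force between cartridge_b and seal above 0.3 N and value of joint seal above 0.005 m and linear speed of each of cartridge_b, cartridge_a below 0.02 m/s and x of cartridge_a_mid in the frame of tray between -0.065 and 0.065 m and y of cartridge_a_mid in the frame of tray between -0.065 and 0.065 m and z of cartridge_a_mid in the frame of tray below 0.065 m and contact force between cartridge_a and tray above 2.2 N))); the robot touches nothing.
It fails at once if more than 12 N on the balance pan (contact force between anything else and pan above 12 N).
It fails at once if more than 18 N on the socket or its seal (contact force between anything else and seal above 18 N or contact force between anything else and socket above 18 N).
It fails at once if a cartridge tipped by more than 0.6 rad (angle between any of cartridge_a_mid, cartridge_b_mid's own z axis and vertical above 0.6 rad).
It fails at once if a bystander moved by more than 30 mm (distance of any of wrench, bottle_mid, union_mid, beaker_rim, ferrule, pen from where it was at the start of the episode above 0.03 m).
It also fails if it takes over 72 s, if anything falls off the work surface, if the arm or the gripper's body presses on something with over 40 N, if the wrist force passes 120 N, or if a joint passes its speed limit or range.

## Working session

There is one attempt and no reset: what is moved stays moved. The work goes in short steps, Python scripts to look and compute and a tool call to move; the robot and the scene stay as the last step left them, time stands still between calls to the robot, and variables do not carry over. Pictures are saved under pics/ and viewed, at most 10 in all, crops included, and the job is handed in when it is done.

Besides the shell and the picture viewer there is one more tool, called after "Request:" in YAML: its name, and indented under it one key for each argument. carry_out: Moves the arm, as the interface text tells. Its arguments: {"type":"object","properties":{"increments":{"type":"array","items":{"type":"object","properties":{"x":{"type":"number"},"y":{"type":"number"},"z":{"type":"number"},"yaw":{"type":"number"},"grip":{"type":"number"}}}},"squeeze":{"type":"number"}},"required":["increments"]}

```bash
mkdir -p pics; cat > h.py <<'E'
import numpy as np, cv2
from workcell import *
def save(s,n): cv2.imwrite('pics/'+n,s['image'][:,:,::-1])
def cloud(s,mask=None):
    z=s['z_map']; m=z>0
    if mask is not None: m&=mask
    v,u=np.nonzero(m)
    K=np.array([[s['fx'],0,s['cx']],[0,s['fy'],s['cy']],[0,0,1]])
    p=cv2.undistortPoints(np.stack([u,v],1).astype(float).reshape(-1,1,2),K,np.array(s['D'])).reshape(-1,2)
    zz=z[v,u]; c=np.column_stack([p*zz[:,None],zz])
    return c@np.array(s['rotation']).T+np.array(s['position'])
def world(s,p): return np.array(s['rotation'])@np.array(p)+np.array(s['position'])
E
python3 - <<'E'
from h import *
np.set_printoptions(precision=1,suppress=True)
o=get_obs(); print({k:np.round(v,3).tolist() for k,v in o.items()})
for n in ('top','scene'):
    s=snapshot(n); save(s,n+'0.png'); print(n,s['position'])
    for t in ['cartridge_a_mid','pan','socket_mouth','tray','wrench','bottle_mid','union_mid','beaker_rim','ferrule','pen']:
        try: r=look_for(s,t)
        except Exception as e: print(t,e); continue
        print(t,[(round(q['p'],2),world(s,q['point'])) for q in r[:4]])
E
```

```text
{'time_s': 0.0, 'joint_positions': [-1.383, 0.36, 1.511, -0.0, 1.272, -0.115], 'dq': [-0.002, -0.001, -0.0, 0.001, 0.0, 0.001], 'effort': [-0.0, -51.537, -27.073, 0.067, 0.035, -0.0], 'tool_pos': [178.768, -572.041, 221.798], 'eef_rot': [[0.954, 0.298, -0.0], [0.298, -0.954, 0.002], [0.0, -0.002, -1.0]], 'force': [-0.69, -0.7, 0.19], 'ft_torque': [0.041, -0.028, 0.048], 'gripper_force': 0.0, 'opening': 0.997}
top [358.1  34.6 961.1]
cartridge_a_mid [(0.75, array([ 691.9, -377.7,   46.1])), (0.51, array([476.1, 104. ,  95.2])), (0.18, array([508.9, 275.3,  56.9]))]
pan [(0.98, array([618.4,  83.9,  88. ]))]
socket_mouth [(0.72, array([510.6, 273.8,  57.1])), (0.64, array([365.8, 201.7,  14. ])), (0.3, array([513.5, 281.3,  40.6]))]
tray [(0.74, array([ 470. , -295.7,    5.6])), (0.44, array([717.5, 315. ,  87. ])), (0.42, array([362. , 203.4,  14.3]))]
wrench [(0.76, array([ 761.5, -174.7,    8.4]))]
bottle_mid [(0.81, array([720.2, 314.2,  85.5]))]
union_mid [(0.45, array([385. ,   7.3,  25.3])), (0.39, array([ 765.2, -174.9,    7.4]))]
beaker_rim [(0.78, array([ 691.5, -376.8,   42. ]))]
ferrule [(0.5, array([361.5, 203.8,  12. ]))]
pen [(0.5, array([298.4, 411.1,  10.6]))]
scene [886.3 702.5 989.7]
cartridge_a_mid [(0.76, array([488.3, 108.3,  76.6]))]
pan []
socket_mouth [(0.74, array([526.9, 290.6,  59. ]))]
tray [(0.6, array([ 468.7, -299. ,    7.7]))]
wrench [(0.79, array([ 758. , -174.1,    6.9]))]
bottle_mid [(0.89, array([735.1, 337.8,  85.1])), (0.6, array([389.5,   8.8,  28. ]))]
union_mid [(0.66, array([389.6,   9.6,  30.7]))]
beaker_rim [(0.68, array([ 691. , -361. ,   53.5])), (0.65, array([507.6, 276.7,  40.2]))]
ferrule [(0.58, array([362.6, 204.4,   9.9]))]
pen [(0.67, array([303.8, 412.2,  12. ]))]
```

View pics/top0.png

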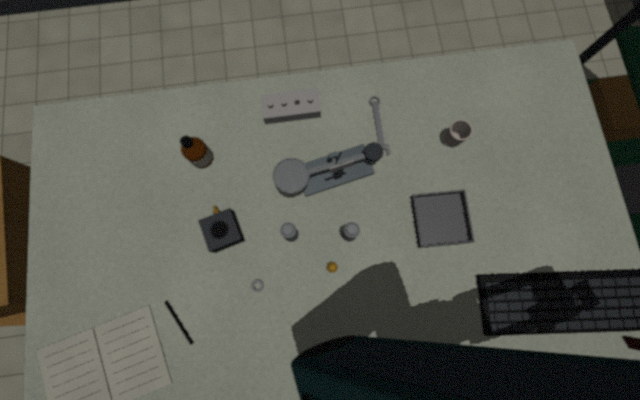

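View pics/scene0.png

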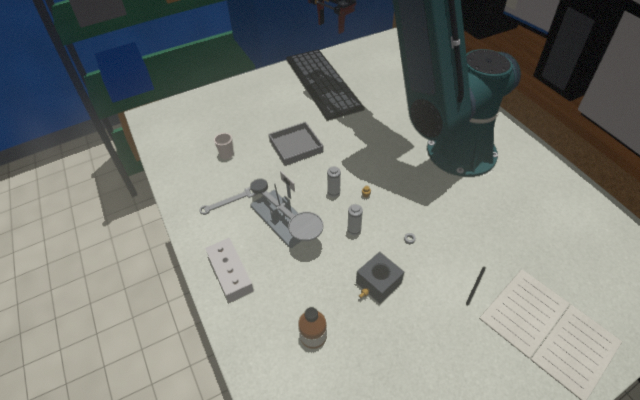

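The pictures show the cartridges at top-view pixels (289,231) and (350,231), the pan at (292,177), the socket at (220,229) and the tray at (441,219). The union, at (332,267), stands near the second cartridge. Next I measure them with depth.

```bash
cat >> h.py <<'E'
from scipy.optimize import least_squares
np.set_printoptions(precision=1,suppress=True)
def near(P,x,y,r,z0,z1): return P[(np.hypot(P[:,0]-x,P[:,1]-y)<r)&(P[:,2]>z0)&(P[:,2]<z1)]
def circ(Q,R,x,y):
    f=least_squares(lambda c:np.hypot(Q[:,0]-c[0],Q[:,1]-c[1])-R,[x,y],loss='soft_l1')
    return f.x, np.abs(f.fun).mean(), len(Q)
def disc(Q):  # middle of a flat round/square patch
    return cv2.minEnclosingCircle(Q[:,:2].astype(np.float32))
E
cat > m.py <<'E'
from h import *
for n in ('top','scene'):
    s=snapshot(n); P=cloud(s); np.save(n+'.npy',P)
    print(n)
    for nm,x,y in (('c1',481,105),('c2',481,-43)):
        Q=near(P,x,y,45,20,92); print(nm,'side',circ(Q,20,x,y))
        Q=near(P,x,y,45,85,97);print('   shoulder',Q.mean(0),len(Q))
        Q=near(P,x,y,45,99,112); print('   stub',Q.mean(0),disc(Q),len(Q))
    Q=near(P,618,84,65,82,95); print('pan',disc(Q),np.median(Q,0),len(Q))
    Q=near(P,513,277,80,53,64); print('sock',cv2.minAreaRect(Q[:,:2].astype(np.float32)),Q.mean(0),len(Q))
    Q=near(P,513,277,20,-5,50); print('bore',Q.mean(0) if len(Q) else 0,len(Q))
    Q=near(P,470,-296,110,20,36); print('tray',cv2.minAreaRect(Q[:,:2].astype(np.float32)),len(Q))
    Q=near(P,386,8,30,20,45); print('union',Q.mean(0),len(Q))
    Q=near(P,618,-60,200,95,200); print('ptr',Q.min(0),Q.max(0))
E
python3 m.py
```

```text
top
c1 side (array([483.6, 104.6]), np.float64(0.29721288856859135), 59)
   shoulder [480.6 102.5  94.3] 61
   stub [481.6 103.5 104.2] ((482.4046630859375, 104.49787139892578), 17.292892456054688) 105
c2 side (array([463.7, -48.1]), np.float64(0.22411112359635468), 51)
   shoulder [460.3 -47.6  94.7] 64
   stub [462.  -46.7 103.7] ((462.0387878417969, -46.28068542480469), 17.60407257080078) 104
pan ((619.9839477539062, 81.98199462890625), 46.317718505859375) [619.6  81.9  88.3] 1032
sock ((513.178466796875, 278.4781494140625), (86.10426330566406, 85.78363037109375), 14.623795509338379) [512.5 278.   58.3] 938
bore [514.1 279.1  38.6] 162
tray ((470.26605224609375, -294.32110595703125), (142.0566864013672, 140.3217315673828), 87.9072265625) 548
union [383.1   9.2  31.6] 91
ptr [444.4 -71.2  95.2] [647.1 102.5 159.5]
scene
c1 side (array([480.7, 100.9]), np.float64(0.8477212645418645), 222)
   shoulder [486.8 109.9  93. ] 65
   stub [483.1 104.7 103.9] ((484.7195739746094, 105.33072662353516), 17.79824447631836) 76
c2 side (array([479.1, -20.4]), np.float64(5.3870683826473265), 218)
   shoulder [467.8 -39.9  92.2] 50
   stub [463.6 -47.2 103.7] ((463.2549133300781, -49.08489227294922), 17.007549285888672) 66
pan ((618.7041015625, 78.7863540649414), 47.798824310302734) [619.4  80.3  88.2] 821
sock ((512.0516967773438, 277.5507507324219), (87.96867370605469, 87.03565979003906), 15.273378372192383) [512.7 278.8  57.5] 869
bore [509.5 274.4  37.7] 123
tray ((470.1650695800781, -296.3064880371094), (146.28494262695312, 142.0027313232422), 88.72782135009766) 355
union [384.9  10.4  30.5] 68
ptr [442.4 -73.9  95.1] [651.2 114.6 159. ]
```

Request:
carry_out:
  increments:
    - {"yaw": 5.78}
    - {"yaw": 5.78}
    - {"yaw": 5.78}
    - {"x": 30, "y": -20}
    - {"x": 30, "y": -28}
    - {"x": 30, "y": -28}
    - {"x": 30, "y": -28}
    - {"x": 30, "y": -28}
    - {"x": 30, "y": -28}
    - {"x": 30, "y": -28}
    - {"x": 30, "y": -28}
    - {"x": 30, "y": -28}
  squeeze: 15

```text
invalid input at $.increments[0]: expected keys x, y, z, yaw, grip
```

Request:
carry_out:
  increments:
    - {"x": 0, "y": 0, "z": 0, "yaw": 5.78, "grip": -1}
    - {"x": 0, "y": 0, "z": 0, "yaw": 5.78, "grip": -1}
    - {"x": 0, "y": 0, "z": 0, "yaw": 5.78, "grip": -1}
    - {"x": 30, "y": -28, "z": 0, "yaw": 0, "grip": -1}
    - {"x": 30, "y": -28, "z": 0, "yaw": 0, "grip": -1}
    - {"x": 30, "y": -28, "z": 0, "yaw": 0, "grip": -1}
    - {"x": 30, "y": -28, "z": 0, "yaw": 0, "grip": -1}
    - {"x": 30, "y": -28, "z": 0, "yaw": 0, "grip": -1}
    - {"x": 30, "y": -28, "z": 0, "yaw": 0, "grip": -1}
    - {"x": 30, "y": -28, "z": 0, "yaw": 0, "grip": -1}
    - {"x": 30, "y": -28, "z": 0, "yaw": 0, "grip": -1}
    - {"x": 30, "y": -28, "z": 0, "yaw": 0, "grip": -1}
  squeeze: 15

```text
time_s: 2.2
tool_pos: [450.1, -319.1, 222.9]
eef_rot: [[1.0, 0.0, 0.0], [0.0, -1.0, -0.0], [0.0, 0.0, -1.0]]
force: [1.2, 0.5, -0.4]
opening: 1.001
gripper_force: 0.0
```

Request:
carry_out:
  increments:
    - {"x": 2.8, "y": -35.4, "z": 0, "yaw": 0, "grip": -1}
    - {"x": 2.8, "y": -35.4, "z": 0, "yaw": 0, "grip": -1}
    - {"x": 2.8, "y": -35.4, "z": 0, "yaw": 0, "grip": -1}
    - {"x": 2.8, "y": -35.4, "z": 0, "yaw": 0, "grip": -1}
    - {"x": 2.8, "y": -35.4, "z": 0, "yaw": 0, "grip": -1}
    - {"x": 2.8, "y": -35.4, "z": 0, "yaw": 0, "grip": -1}
    - {"x": 2.8, "y": -35.4, "z": 0, "yaw": 0, "grip": -1}
    - {"x": 2.8, "y": -35.4, "z": 0, "yaw": 0, "grip": -1}
    - {"x": 2.8, "y": -35.4, "z": 0, "yaw": 0, "grip": -1}
    - {"x": 2.8, "y": -35.4, "z": 0, "yaw": 0, "grip": -1}
    - {"x": 2.8, "y": -35.4, "z": 0, "yaw": 0, "grip": -1}
    - {"x": 2.8, "y": -35.4, "z": 0, "yaw": 0, "grip": -1}

```text
time_s: 3.2
tool_pos: [482.3, 106.0, 223.0]
eef_rot: [[1.0, 0.0, 0.001], [0.0, -1.0, 0.0], [0.001, -0.0, -1.0]]
force: [0.6, 0.2, -0.1]
opening: 1.0
gripper_force: 0.0
```

```bash
python3 - <<'E'
from h import *
o=get_obs(); print(o['tool_pos'],o['joint_positions'])
E
```

```text
[482.3 106.  223. ] [0.1 0.2 1.7 0.  1.2 1.6]
```

Request:
carry_out:
  increments:
    - {"x": 0, "y": 0, "z": 30, "yaw": 0, "grip": -1}
    - {"x": 0, "y": 0, "z": 30, "yaw": 0, "grip": -1}
    - {"x": 0, "y": 0, "z": 30, "yaw": 0, "grip": -1}
    - {"x": 0, "y": 0, "z": 30, "yaw": 0, "grip": -1}
    - {"x": 0, "y": 0, "z": 24, "yaw": 0, "grip": -1}
    - {"x": 0, "y": 0, "z": 20, "yaw": 0, "grip": -1}
    - {"x": 0, "y": 0, "z": 0, "yaw": 0, "grip": -1}
    - {"x": 0, "y": 0, "z": 0, "yaw": 0, "grip": 1}
    - {"x": 0, "y": 0, "z": 0, "yaw": 0, "grip": 1}
    - {"x": 0, "y": 0, "z": 0, "yaw": 0, "grip": 1}
    - {"x": 0, "y": 0, "z": 0, "yaw": 0, "grip": 1}
    - {"x": 0, "y": 0, "z": 0, "yaw": 0, "grip": 1}
  squeeze: 15

```text
time_s: 4.2
tool_pos: [483.3, 104.2, 59.8]
eef_rot: [[1.0, 0.0, 0.002], [0.0, -1.0, 0.0], [0.002, -0.0, -1.0]]
force: [0.3, -0.1, -0.8]
opening: 0.66
gripper_force: 0.0
```

Request:
carry_out:
  increments:
    - {"x": 0, "y": 0, "z": 0, "yaw": 0, "grip": 1}
    - {"x": 0, "y": 0, "z": 0, "yaw": 0, "grip": 1}
    - {"x": 0, "y": 0, "z": 0, "yaw": 0, "grip": 1}
    - {"x": 0, "y": 0, "z": 0, "yaw": 0, "grip": 1}
    - {"x": 0, "y": 0, "z": 0, "yaw": 0, "grip": 1}
    - {"x": 0, "y": 0, "z": -10, "yaw": 0, "grip": 1}
    - {"x": 0, "y": 0, "z": -20, "yaw": 0, "grip": 1}
    - {"x": 0, "y": 0, "z": -20, "yaw": 0, "grip": 1}
    - {"x": 0, "y": 0, "z": -20, "yaw": 0, "grip": 1}
    - {"x": 0, "y": 0, "z": -20, "yaw": 0, "grip": 1}
    - {"x": 0, "y": 0, "z": -10, "yaw": 0, "grip": 1}
    - {"x": 0, "y": 0, "z": 0, "yaw": 0, "grip": 1}
  squeeze: 30

```text
time_s: 5.2
tool_pos: [483.9, 104.4, 161.0]
eef_rot: [[1.0, 0.0, 0.004], [0.0, -1.0, 0.0], [0.004, -0.0, -1.0]]
force: [0.1, -0.3, -1.0]
opening: 0.447
gripper_force: 29.9
```

```bash
python3 - <<'E'
from h import *
o=get_obs(); print(o['tool_pos'],o['force'],o['gripper_force'],o['opening'])
s=snapshot('scene'); cv2.imwrite('pics/held.png',cv2.resize(s['image'][100:300,220:520,::-1],None,fx=2,fy=2))
P=cloud(s); 
for z in range(40,160,10):
    Q=near(P,483,104,40,z,z+10); print(z,Q.mean(0) if len(Q) else '',len(Q))
E
```

```text
[483.9 104.4 161. ] [ 0.1 -0.3 -1. ] 29.85028051509289 0.4468950348270598
40  0
50  0
60  0
70  0
80  0
90  0
100 [489.6 114.3 107.4] 12
110 [491.5 115.5 115.2] 35
120 [490.7 115.5 124.6] 36
130 [493.4 114.9 134.4] 34
140 [492.2 115.3 144.2] 37
150 [497.8 112.2 155.2] 26
```

View pics/held.png

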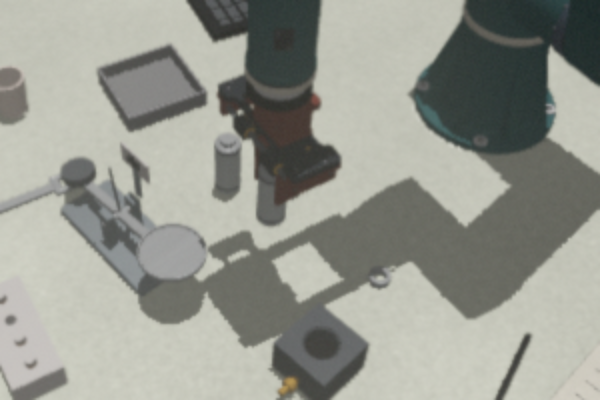

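Held upright. The wrist reads about −1 N, which hints at the light one. Now to the pan.

Request:
carry_out:
  increments:
    - {"x": 0, "y": 0, "z": -15, "yaw": 0, "grip": 1}
    - {"x": 15, "y": 2.5, "z": 0, "yaw": 0, "grip": 1}
    - {"x": 27, "y": 4.5, "z": 0, "yaw": 0, "grip": 1}
    - {"x": 30, "y": 5, "z": 0, "yaw": 0, "grip": 1}
    - {"x": 30, "y": 5, "z": 0, "yaw": 0, "grip": 1}
    - {"x": 25, "y": 4, "z": 0, "yaw": 0, "grip": 1}
    - {"x": 10, "y": 1.5, "z": 0, "yaw": 0, "grip": 1}
    - {"x": 0, "y": 0, "z": 0, "yaw": 0, "grip": 1}
    - {"x": 0, "y": 0, "z": 10, "yaw": 0, "grip": 1}
    - {"x": 0, "y": 0, "z": 7, "yaw": 0, "grip": 1}
    - {"x": 0, "y": 0, "z": 3, "yaw": 0, "grip": 1}
    - {"x": 0, "y": 0, "z": 0, "yaw": 0, "grip": 1}

```text
time_s: 6.25
tool_pos: [616.8, 82.0, 152.0]
eef_rot: [[1.0, 0.001, -0.004], [0.001, -1.0, 0.0], [-0.004, -0.0, -1.0]]
force: [-1.0, -0.3, -1.3]
opening: 0.442
gripper_force: 29.9
```

```bash
python3 - <<'E'
from h import *
o=get_obs(); print(o['tool_pos'],o['force'],o['joint_positions'])
E
```

```text
[616.8  82.  152. ] [-1.  -0.3 -1.3] [0.  0.5 1.5 0.  1.2 1.6]
```

Request:
carry_out:
  increments:
    - {"x": 1, "y": 0, "z": 2, "yaw": 0, "grip": 1}
    - {"x": 0, "y": 0, "z": 2, "yaw": 0, "grip": 1}
    - {"x": 0, "y": 0, "z": 2, "yaw": 0, "grip": 1}
    - {"x": 0, "y": 0, "z": 2, "yaw": 0, "grip": 1}
    - {"x": 0, "y": 0, "z": 2, "yaw": 0, "grip": 1}
    - {"x": 0, "y": 0, "z": 2, "yaw": 0, "grip": 1}
    - {"x": 0, "y": 0, "z": 0, "yaw": 0, "grip": 1}
    - {"x": 0, "y": 0, "z": 0, "yaw": 0, "grip": 1}

```text
time_s: 6.92
tool_pos: [620.5, 81.8, 141.7]
eef_rot: [[1.0, 0.0, 0.0], [0.0, -1.0, 0.0], [0.0, -0.0, -1.0]]
force: [-0.2, 0.5, 0.2]
opening: 0.442
gripper_force: 29.8
```

Request:
carry_out:
  increments:
    - {"x": 0, "y": 0, "z": 0, "yaw": 0, "grip": -0.5}
    - {"x": 0, "y": 0, "z": 0, "yaw": 0, "grip": -0.5}
    - {"x": 0, "y": 0, "z": 0, "yaw": 0, "grip": -0.5}
    - {"x": 0, "y": 0, "z": 0, "yaw": 0, "grip": -0.5}
    - {"x": 0, "y": 0, "z": 0, "yaw": 0, "grip": -0.5}
    - {"x": 0, "y": 0, "z": 0, "yaw": 0, "grip": -0.5}
    - {"x": 0, "y": 0, "z": 0, "yaw": 0, "grip": -0.5}
    - {"x": 0, "y": 0, "z": 0, "yaw": 0, "grip": -0.5}
    - {"x": 0, "y": 0, "z": 0, "yaw": 0, "grip": -0.5}
    - {"x": 0, "y": 0, "z": 0, "yaw": 0, "grip": -0.5}
    - {"x": 0, "y": 0, "z": 0, "yaw": 0, "grip": -0.5}
    - {"x": 0, "y": 0, "z": 0, "yaw": 0, "grip": -0.5}

```text
time_s: 7.92
tool_pos: [620.4, 81.7, 141.7]
eef_rot: [[1.0, 0.0, -0.0], [0.0, -1.0, 0.0], [-0.0, -0.0, -1.0]]
force: [0.4, 0.3, -0.2]
opening: 0.751
gripper_force: 0.0
```

```bash
python3 - <<'E'
from h import *
s=snapshot('scene'); cv2.imwrite('pics/pan.png',cv2.resize(s['image'][150:270,230:390,::-1],None,fx=4,fy=4,interpolation=cv2.INTER_CUBIC))
P=cloud(s); Q=near(P,619,81,44,50,100); h,e=np.histogram(Q[:,2],np.arange(50,101,2)); print(list(zip(e.astype(int),h)))
Q=near(P,619,81,17,125,200);h,e=np.histogram(Q[:,2],np.arange(125,200,3)); print(list(zip(e.astype(int),h)))
E
```

```text
[(np.int64(50), np.int64(0)), (np.int64(52), np.int64(0)), (np.int64(54), np.int64(0)), (np.int64(56), np.int64(0)), (np.int64(58), np.int64(0)), (np.int64(60), np.int64(0)), (np.int64(62), np.int64(0)), (np.int64(64), np.int64(0)), (np.int64(66), np.int64(0)), (np.int64(68), np.int64(0)), (np.int64(70), np.int64(0)), (np.int64(72), np.int64(0)), (np.int64(74), np.int64(1)), (np.int64(76), np.int64(18)), (np.int64(78), np.int64(102)), (np.int64(80), np.int64(188)), (np.int64(82), np.int64(96)), (np.int64(84), np.int64(34)), (np.int64(86), np.int64(10)), (np.int64(88), np.int64(7)), (np.int64(90), np.int64(4)), (np.int64(92), np.int64(3)), (np.int64(94), np.int64(8)), (np.int64(96), np.int64(10)), (np.int64(98), np.int64(7))]
[(np.int64(125), np.int64(0)), (np.int64(128), np.int64(1)), (np.int64(131), np.int64(1)), (np.int64(134), np.int64(0)), (np.int64(137), np.int64(0)), (np.int64(140), np.int64(1)), (np.int64(143), np.int64(0)), (np.int64(146), np.int64(0)), (np.int64(149), np.int64(0)), (np.int64(152), np.int64(0)), (np.int64(155), np.int64(0)), (np.int64(158), np.int64(0)), (np.int64(161), np.int64(0)), (np.int64(164), np.int64(0)), (np.int64(167), np.int64(0)), (np.int64(170), np.int64(0)), (np.int64(173), np.int64(0)), (np.int64(176), np.int64(0)), (np.int64(179), np.int64(0)), (np.int64(182), np.int64(0)), (np.int64(185), np.int64(0)), (np.int64(188), np.int64(0)), (np.int64(191), np.int64(0)), (np.int64(194), np.int64(0))]
```

View pics/pan.png

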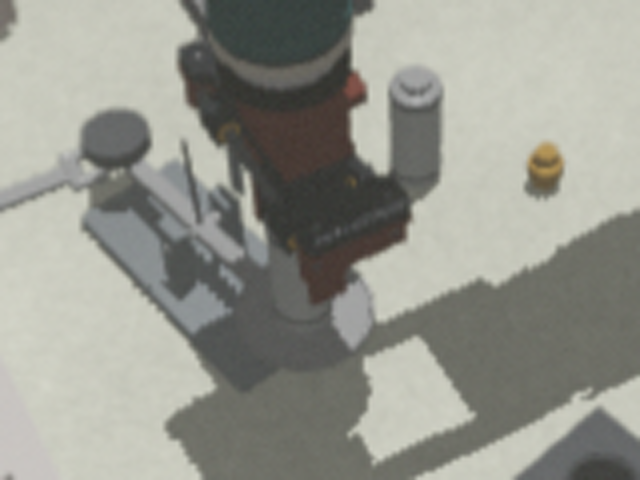

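The pan settled at about 80 mm, so it sank only 8 mm and the beam is near 0.07. The pointer at (190,180) leans away from the pan. Cartridge c1 is the light one, so I regrip it and carry it to the socket.

Request:
carry_out:
  increments:
    - {"x": 0, "y": 0, "z": 0, "yaw": 0, "grip": 1}
    - {"x": 0, "y": 0, "z": 0, "yaw": 0, "grip": 1}
    - {"x": 0, "y": 0, "z": 0, "yaw": 0, "grip": 1}
    - {"x": 0, "y": 0, "z": 0, "yaw": 0, "grip": 1}
    - {"x": 0, "y": 0, "z": 0, "yaw": 0, "grip": 1}
    - {"x": 0, "y": 0, "z": 0, "yaw": 0, "grip": 1}
    - {"x": 0, "y": 0, "z": 0, "yaw": 0, "grip": 1}
    - {"x": 0, "y": 0, "z": 0, "yaw": 0, "grip": 1}
    - {"x": 0, "y": 0, "z": -5, "yaw": 0, "grip": 1}
    - {"x": 0, "y": 0, "z": -10, "yaw": 0, "grip": 1}
    - {"x": 0, "y": 0, "z": -10, "yaw": 0, "grip": 1}
    - {"x": 0, "y": 0, "z": -10, "yaw": 0, "grip": 1}
  squeeze: 30

```text
time_s: 8.97
tool_pos: [620.6, 81.7, 178.0]
eef_rot: [[1.0, 0.0, 0.0], [0.0, -1.0, 0.0], [0.0, -0.0, -1.0]]
force: [0.6, 0.4, -0.6]
opening: 0.445
gripper_force: 29.9
```

Request:
carry_out:
  increments:
    - {"x": -7, "y": -12.5, "z": 0, "yaw": 0, "grip": 1}
    - {"x": -14, "y": -26, "z": 0, "yaw": 0, "grip": 1}
    - {"x": -14, "y": -26, "z": 0, "yaw": 0, "grip": 1}
    - {"x": -14, "y": -26, "z": 0, "yaw": 0, "grip": 1}
    - {"x": -14, "y": -26, "z": 5, "yaw": 0, "grip": 1}
    - {"x": -14, "y": -26, "z": 10, "yaw": 0, "grip": 1}
    - {"x": -14, "y": -26, "z": 10, "yaw": 0, "grip": 1}
    - {"x": -10, "y": -18, "z": 10, "yaw": 0, "grip": 1}
    - {"x": -6.5, "y": -10, "z": 10, "yaw": 0, "grip": 1}
    - {"x": 0, "y": 0, "z": 0, "yaw": 0, "grip": 1}
    - {"x": 0, "y": 0, "z": 0, "yaw": 0, "grip": 1}
    - {"x": 0, "y": 0, "z": 0, "yaw": 0, "grip": 1}

```text
time_s: 9.97
tool_pos: [513.7, 277.7, 132.2]
eef_rot: [[1.0, 0.0, 0.001], [0.0, -1.0, -0.0], [0.001, 0.0, -1.0]]
force: [-0.0, -0.1, -0.8]
opening: 0.447
gripper_force: 29.9
```

```bash
cat > v.py <<'E'
from h import *
T=[]
for i in range(4):
    s=snapshot('scene'); P=cloud(s)
    o=get_obs(); T.append(o['tool_pos']); f=o['force']
    t=o['tool_pos']; Q=near(P,t[0],t[1],30,t[2]-52,t[2]-6)
    S=near(P,513,278,85,54,62)
    print(t,f,'cart',circ(Q,20,t[0],t[1]),'sock',len(S),cv2.minAreaRect(S[:,:2].astype(np.float32)) )
print(np.mean(T,0))
E
python3 v.py
```

```text
[514.1 277.5 132.4] [ 0.4 -0.7 -1.6] cart (array([512. , 276.8]), np.float64(0.5973156670197479), 146) sock 628 ((511.81597900390625, 277.25787353515625), (87.05674743652344, 87.93428039550781), 15.500639915466309)
[514.2 277.4 132.4] [-0.6  0.2 -1.9] cart (array([512.2, 276.6]), np.float64(0.6574961403793528), 157) sock 621 ((512.949462890625, 277.44696044921875), (87.30792236328125, 87.07963562011719), 15.485186576843262)
[514.1 277.4 132.4] [ 0.5  0.4 -1.4] cart (array([512.4, 276.6]), np.float64(0.6246268289088718), 154) sock 620 ((511.847412109375, 277.747802734375), (87.84274291992188, 87.24222564697266), 14.368810653686523)
[513.9 277.4 132.3] [-0.9  0.4 -1.7] cart (array([512.5, 276.5]), np.float64(0.6350842045711116), 153) sock 636 ((511.53900146484375, 277.56231689453125), (87.32467651367188, 86.86895751953125), 14.688974380493164)
[514.1 277.4 132.4]
```

Request:
carry_out:
  increments:
    - {"x": -0.5, "y": 0, "z": 5, "yaw": 0, "grip": 1}
    - {"x": 0, "y": 0, "z": 4, "yaw": 0, "grip": 1}
    - {"x": 0, "y": 0, "z": 2, "yaw": 0, "grip": 1}
    - {"x": 0, "y": 0, "z": 1, "yaw": 0, "grip": 1}
    - {"x": 0, "y": 0, "z": 1, "yaw": 0, "grip": 1}
    - {"x": 0, "y": 0, "z": 1, "yaw": 0, "grip": 1}
    - {"x": 0, "y": 0, "z": 0, "yaw": 0, "grip": 1}

```text
time_s: 10.75
tool_pos: [512.3, 278.2, 117.5]
eef_rot: [[1.0, 0.0, -0.0], [0.0, -1.0, 0.0], [-0.0, -0.0, -1.0]]
force: [-0.8, 0.4, -2.0]
opening: 0.445
gripper_force: 29.9
```

Request:
carry_out:
  increments:
    - {"x": 0, "y": 0, "z": 0.5, "yaw": 0, "grip": 1}
    - {"x": 0, "y": 0, "z": 0.5, "yaw": 0, "grip": 1}
    - {"x": 0, "y": 0, "z": 0.5, "yaw": 0, "grip": 1}
    - {"x": 0, "y": 0, "z": 0.5, "yaw": 0, "grip": 1}
    - {"x": 0, "y": 0, "z": 0, "yaw": 0, "grip": 1}

```text
time_s: 11.17
tool_pos: [512.3, 278.2, 115.7]
eef_rot: [[1.0, 0.0, -0.0], [0.0, -1.0, 0.0], [-0.0, -0.0, -1.0]]
force: [-0.3, -0.4, -1.4]
opening: 0.441
gripper_force: 29.9
```

Request:
carry_out:
  increments:
    - {"x": 0, "y": 0, "z": 0.7, "yaw": 0, "grip": 1}
    - {"x": 0, "y": 0, "z": 0.7, "yaw": 0, "grip": 1}
    - {"x": 0, "y": 0, "z": 0.7, "yaw": 0, "grip": 1}
    - {"x": 0, "y": 0, "z": 0.7, "yaw": 0, "grip": 1}
    - {"x": 0, "y": 0, "z": 0, "yaw": 0, "grip": 1}

```text
time_s: 11.58
tool_pos: [512.2, 278.1, 112.7]
eef_rot: [[1.0, 0.0, -0.0], [0.0, -1.0, -0.0], [-0.0, 0.0, -1.0]]
force: [0.0, -0.1, -1.3]
opening: 0.443
gripper_force: 29.9
```

Request:
carry_out:
  increments:
    - {"x": 0, "y": 0, "z": 0.7, "yaw": 0, "grip": 1}
    - {"x": 0, "y": 0, "z": 0.7, "yaw": 0, "grip": 1}
    - {"x": 0, "y": 0, "z": 0.7, "yaw": 0, "grip": 1}
    - {"x": 0, "y": 0, "z": 0.7, "yaw": 0, "grip": 1}
    - {"x": 0, "y": 0, "z": 0, "yaw": 0, "grip": 1}

```text
time_s: 12.0
tool_pos: [512.2, 278.2, 109.9]
eef_rot: [[1.0, 0.0, -0.0], [0.0, -1.0, -0.0], [-0.0, 0.0, -1.0]]
force: [-0.6, 0.2, -1.5]
opening: 0.447
gripper_force: 29.9
```

Request:
carry_out:
  increments:
    - {"x": 0, "y": 0, "z": 1, "yaw": 0, "grip": 1}
    - {"x": 0, "y": 0, "z": 1, "yaw": 0, "grip": 1}
    - {"x": 0, "y": 0, "z": 1, "yaw": 0, "grip": 1}
    - {"x": 0, "y": 0, "z": 1, "yaw": 0, "grip": 1}
    - {"x": 0, "y": 0, "z": 1, "yaw": 0, "grip": 1}
    - {"x": 0, "y": 0, "z": 0, "yaw": 0, "grip": 1}

```text
time_s: 12.5
tool_pos: [512.2, 278.1, 104.8]
eef_rot: [[1.0, 0.0, -0.0], [0.0, -1.0, -0.0], [-0.0, 0.0, -1.0]]
force: [0.5, -0.5, -1.3]
opening: 0.446
gripper_force: 29.9
```

Request:
carry_out:
  increments:
    - {"x": 0, "y": 0, "z": 1, "yaw": 0, "grip": 1}
    - {"x": 0, "y": 0, "z": 1, "yaw": 0, "grip": 1}
    - {"x": 0, "y": 0, "z": 1, "yaw": 0, "grip": 1}
    - {"x": 0, "y": 0, "z": 1, "yaw": 0, "grip": 1}
    - {"x": 0, "y": 0, "z": 0, "yaw": 0, "grip": 1}

```text
time_s: 12.92
tool_pos: [512.2, 278.1, 100.9]
eef_rot: [[1.0, 0.0, -0.0], [0.0, -1.0, -0.0], [-0.0, 0.0, -1.0]]
force: [0.2, -0.8, -2.4]
opening: 0.439
gripper_force: 29.9
```

Request:
carry_out:
  increments:
    - {"x": 0, "y": 0, "z": 1, "yaw": 0, "grip": 1}
    - {"x": 0, "y": 0, "z": 1, "yaw": 0, "grip": 1}
    - {"x": 0, "y": 0, "z": 1, "yaw": 0, "grip": 1}
    - {"x": 0, "y": 0, "z": 1, "yaw": 0, "grip": 1}
    - {"x": 0, "y": 0, "z": 0, "yaw": 0, "grip": 1}

```text
time_s: 13.33
tool_pos: [512.5, 278.3, 97.3]
eef_rot: [[1.0, 0.0, 0.0], [0.0, -1.0, 0.0], [0.0, -0.0, -1.0]]
force: [-0.1, -0.6, 2.8]
opening: 0.445
gripper_force: 29.9
```

Request:
carry_out:
  increments:
    - {"x": 0, "y": 0, "z": 0.5, "yaw": 0, "grip": 1}
    - {"x": 0, "y": 0, "z": 0.5, "yaw": 0, "grip": 1}
    - {"x": 0, "y": 0, "z": 0, "yaw": 0, "grip": 1}

```text
time_s: 13.58
tool_pos: [512.5, 278.2, 96.2]
eef_rot: [[1.0, 0.0, 0.0], [0.0, -1.0, 0.0], [0.0, -0.0, -1.0]]
force: [-1.1, -0.8, 3.9]
opening: 0.442
gripper_force: 29.9
```

Request:
carry_out:
  increments:
    - {"x": 0, "y": 0, "z": 0.5, "yaw": 0, "grip": 1}
    - {"x": 0, "y": 0, "z": 0.5, "yaw": 0, "grip": 1}
    - {"x": 0, "y": 0, "z": 0, "yaw": 0, "grip": 1}

```text
time_s: 13.83
tool_pos: [512.5, 278.2, 95.1]
eef_rot: [[1.0, 0.0, 0.0], [0.0, -1.0, 0.0], [0.0, -0.0, -1.0]]
force: [0.7, 1.0, 3.7]
opening: 0.444
gripper_force: 29.9
```

Request:
carry_out:
  increments:
    - {"x": 0, "y": 0, "z": 0.5, "yaw": 0, "grip": 1}
    - {"x": 0, "y": 0, "z": 0.3, "yaw": 0, "grip": 1}
    - {"x": 0, "y": 0, "z": 0, "yaw": 0, "grip": 1}

```text
time_s: 14.08
tool_pos: [512.5, 278.2, 94.3]
eef_rot: [[1.0, 0.0, 0.0], [0.0, -1.0, 0.0], [0.0, -0.0, -1.0]]
force: [-0.5, -0.6, 3.0]
opening: 0.442
gripper_force: 29.9
```

Request:
carry_out:
  increments:
    - {"x": 0, "y": 0, "z": 0.4, "yaw": 0, "grip": 1}
    - {"x": 0, "y": 0, "z": 0, "yaw": 0, "grip": 1}
    - {"x": 0, "y": 0, "z": 0, "yaw": 0, "grip": 1}

```text
time_s: 14.33
tool_pos: [512.4, 278.2, 93.9]
eef_rot: [[1.0, 0.0, 0.0], [0.0, -1.0, 0.0], [0.0, -0.0, -1.0]]
force: [0.3, 0.4, 2.1]
opening: 0.441
gripper_force: 29.9
```

Request:
carry_out:
  increments:
    - {"x": 0, "y": 0, "z": 0.4, "yaw": 0, "grip": 1}
    - {"x": 0, "y": 0, "z": 0, "yaw": 0, "grip": 1}
    - {"x": 0, "y": 0, "z": 0, "yaw": 0, "grip": 1}

```text
time_s: 14.58
tool_pos: [512.4, 278.2, 93.5]
eef_rot: [[1.0, 0.0, 0.0], [0.0, -1.0, 0.0], [0.0, -0.0, -1.0]]
force: [1.0, 0.5, 3.0]
opening: 0.443
gripper_force: 29.9
```

Request:
carry_out:
  increments:
    - {"x": 0, "y": 0, "z": 0.4, "yaw": 0, "grip": 1}
    - {"x": 0, "y": 0, "z": 0, "yaw": 0, "grip": 1}
    - {"x": 0, "y": 0, "z": 0, "yaw": 0, "grip": 1}

```text
time_s: 14.83
tool_pos: [512.4, 278.2, 93.1]
eef_rot: [[1.0, 0.0, 0.0], [0.0, -1.0, 0.0], [0.0, -0.0, -1.0]]
force: [0.9, 0.8, 2.0]
opening: 0.442
gripper_force: 29.9
```

Request:
carry_out:
  increments:
    - {"x": 0, "y": 0, "z": 0.4, "yaw": 0, "grip": 1}
    - {"x": 0, "y": 0, "z": 0, "yaw": 0, "grip": 1}
    - {"x": 0, "y": 0, "z": 0, "yaw": 0, "grip": 1}

```text
time_s: 15.08
tool_pos: [512.5, 278.2, 92.8]
eef_rot: [[1.0, 0.0, 0.0], [0.0, -1.0, 0.0], [0.0, -0.0, -1.0]]
force: [-0.1, 0.1, 3.6]
opening: 0.443
gripper_force: 29.9
```

Request:
carry_out:
  increments:
    - {"x": 0, "y": 0, "z": 0.4, "yaw": 0, "grip": 1}
    - {"x": 0, "y": 0, "z": 0, "yaw": 0, "grip": 1}
    - {"x": 0, "y": 0, "z": 0, "yaw": 0, "grip": 1}

```text
time_s: 15.33
tool_pos: [512.5, 278.2, 92.5]
eef_rot: [[1.0, 0.0, 0.0], [0.0, -1.0, 0.0], [0.0, -0.0, -1.0]]
force: [-0.5, -0.2, 5.4]
opening: 0.443
gripper_force: 30.0
```

Request:
carry_out:
  increments:
    - {"x": 0, "y": 0, "z": 0.4, "yaw": 0, "grip": 1}
    - {"x": 0, "y": 0, "z": 0, "yaw": 0, "grip": 1}
    - {"x": 0, "y": 0, "z": 0, "yaw": 0, "grip": 1}

```text
time_s: 15.58
tool_pos: [512.5, 278.2, 92.3]
eef_rot: [[1.0, 0.0, 0.0], [0.0, -1.0, 0.0], [0.0, -0.0, -1.0]]
force: [-1.2, 0.9, 6.3]
opening: 0.441
gripper_force: 30.0
```

Request:
carry_out:
  increments:
    - {"x": 0, "y": 0, "z": 0.4, "yaw": 0, "grip": 1}
    - {"x": 0, "y": 0, "z": 0, "yaw": 0, "grip": 1}
    - {"x": 0, "y": 0, "z": 0, "yaw": 0, "grip": 1}

```text
time_s: 15.83
tool_pos: [512.6, 278.2, 92.2]
eef_rot: [[1.0, 0.0, 0.001], [0.0, -1.0, 0.0], [0.001, -0.0, -1.0]]
force: [-1.4, -0.3, 8.5]
opening: 0.442
gripper_force: 30.0
```

Request:
carry_out:
  increments:
    - {"x": 0, "y": 0, "z": 0, "yaw": 0, "grip": -0.8}
    - {"x": 0, "y": 0, "z": 0, "yaw": 0, "grip": -0.8}
    - {"x": 0, "y": 0, "z": 0, "yaw": 0, "grip": -0.8}
    - {"x": 0, "y": 0, "z": 0, "yaw": 0, "grip": -0.8}
    - {"x": 0, "y": 0, "z": 0, "yaw": 0, "grip": -0.8}
    - {"x": 0, "y": 0, "z": -10, "yaw": 0, "grip": -0.8}
    - {"x": 0, "y": 0, "z": -20, "yaw": 0, "grip": -0.8}
    - {"x": 0, "y": 0, "z": -25, "yaw": 0, "grip": -0.8}
    - {"x": 0, "y": 0, "z": -25, "yaw": 0, "grip": -1}
    - {"x": 0, "y": 0, "z": -25, "yaw": 0, "grip": -1}
    - {"x": 0, "y": 0, "z": -25, "yaw": 0, "grip": -1}
    - {"x": 0, "y": 0, "z": 0, "yaw": 0, "grip": -1}

```text
time_s: 16.83
tool_pos: [515.4, 279.5, 227.6]
eef_rot: [[1.0, 0.0, 0.009], [0.0, -1.0, 0.004], [0.009, -0.004, -1.0]]
force: [0.8, 0.3, 0.4]
opening: 0.997
gripper_force: 0.0
```

Request:
carry_out:
  increments:
    - {"x": -4.5, "y": 20, "z": 0, "yaw": 0, "grip": -1}
    - {"x": -4.5, "y": 30, "z": 0, "yaw": 0, "grip": -1}
    - {"x": -4.5, "y": 30, "z": 0, "yaw": 0, "grip": -1}
    - {"x": -4.5, "y": 35, "z": 0, "yaw": 0, "grip": -1}
    - {"x": -4.5, "y": 35, "z": 0, "yaw": 0, "grip": -1}
    - {"x": -4.5, "y": 35, "z": 0, "yaw": 0, "grip": -1}
    - {"x": -4.5, "y": 35, "z": 0, "yaw": 0, "grip": -1}
    - {"x": -4.5, "y": 35, "z": 0, "yaw": 0, "grip": -1}
    - {"x": -4.5, "y": 30, "z": 0, "yaw": 0, "grip": -1}
    - {"x": -4.5, "y": 25, "z": 0, "yaw": 0, "grip": -1}
    - {"x": -4, "y": 15, "z": 0, "yaw": 0, "grip": -1}
    - {"x": 0, "y": 0, "z": 0, "yaw": 0, "grip": -1}

```text
time_s: 17.83
tool_pos: [462.6, -49.4, 221.5]
eef_rot: [[1.0, -0.003, -0.001], [-0.003, -1.0, -0.001], [-0.001, 0.001, -1.0]]
force: [-0.2, 0.7, -0.1]
opening: 1.003
gripper_force: 0.0
```

```bash
python3 - <<'E'
from h import *
o=get_obs(); print(o['tool_pos'])
s=snapshot('scene'); P=cloud(s)
cv2.imwrite('pics/mid.png',cv2.resize(s['image'][100:340,200:520,::-1],None,fx=2,fy=2))
Q=near(P,513,278,20,130,145); print('top of home',Q.mean(0),len(Q),np.percentile(Q[:,2],[50,90]))
for nm,x,y in (('c2',463,-47),):
    Q=near(P,x,y,25,20,92); print(nm,'side',circ(Q,20,x,y)); Q=near(P,x,y,35,99,112); print(Q.mean(0),len(Q))
E
```

```text
[462.6 -49.4 221.5]
top of home [513.2 279.3 135.1] 108 [135.5 138.5]
c2 side (array([460.9, -50.8]), np.float64(1.1405690565736304), 218)
[462.8 -47.  103.6] 65
```

View pics/mid.png

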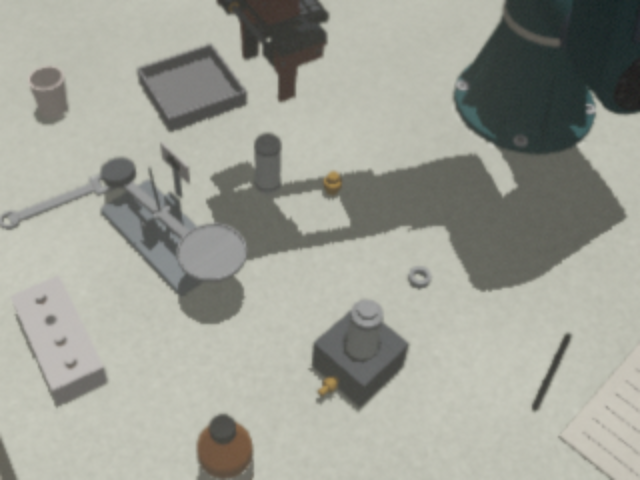

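The light cartridge stands upright in the socket at (365,330) and the bystanders are in place. Now I grip the heavy one.

Request:
carry_out:
  increments:
    - {"x": 0, "y": 0, "z": 20, "yaw": 0, "grip": -1}
    - {"x": 0, "y": 0, "z": 35, "yaw": 0, "grip": -1}
    - {"x": 0, "y": 0, "z": 35, "yaw": 0, "grip": -1}
    - {"x": 0, "y": 0, "z": 35, "yaw": 0, "grip": -1}
    - {"x": 0, "y": 0, "z": 25, "yaw": 0, "grip": -1}
    - {"x": 0, "y": 0, "z": 10, "yaw": 0, "grip": -1}
    - {"x": 0, "y": 0, "z": 0, "yaw": 0, "grip": -1}
    - {"x": 0, "y": 0, "z": 0, "yaw": 0, "grip": 1}
    - {"x": 0, "y": 0, "z": 0, "yaw": 0, "grip": 1}
    - {"x": 0, "y": 0, "z": 0, "yaw": 0, "grip": 1}
    - {"x": 0, "y": 0, "z": 0, "yaw": 0, "grip": 1}
    - {"x": 0, "y": 0, "z": 0, "yaw": 0, "grip": 1}
  squeeze: 30

```text
time_s: 18.88
tool_pos: [464.2, -46.9, 62.4]
eef_rot: [[1.0, 0.0, 0.002], [0.0, -1.0, -0.0], [0.002, 0.0, -1.0]]
force: [-0.0, 0.0, -0.6]
opening: 0.658
gripper_force: 0.0
```

Request:
carry_out:
  increments:
    - {"x": 0, "y": 0, "z": 0, "yaw": 0, "grip": 1}
    - {"x": 0, "y": 0, "z": 0, "yaw": 0, "grip": 1}
    - {"x": 0, "y": 0, "z": 0, "yaw": 0, "grip": 1}
    - {"x": 0, "y": 0, "z": 0, "yaw": 0, "grip": 1}
    - {"x": 0, "y": 0, "z": 0, "yaw": 0, "grip": 1}
    - {"x": 0, "y": 0, "z": 0, "yaw": 0, "grip": 1}
    - {"x": 0, "y": 0, "z": -10, "yaw": 0, "grip": 1}
    - {"x": 0, "y": 0, "z": -20, "yaw": 0, "grip": 1}
    - {"x": 0, "y": 0, "z": -20, "yaw": 0, "grip": 1}
    - {"x": 0, "y": 0, "z": -20, "yaw": 0, "grip": 1}
    - {"x": 0, "y": 0, "z": 0, "yaw": 0, "grip": 1}
    - {"x": 0, "y": 0, "z": 0, "yaw": 0, "grip": 1}

```text
time_s: 19.88
tool_pos: [463.7, -46.8, 131.5]
eef_rot: [[1.0, 0.0, 0.001], [0.0, -1.0, -0.0], [0.001, 0.0, -1.0]]
force: [-0.4, -0.6, -4.4]
opening: 0.445
gripper_force: 29.8
```

Request:
carry_out:
  increments:
    - {"x": 0, "y": 12, "z": 0, "yaw": 0, "grip": 1}
    - {"x": 1, "y": 25, "z": 0, "yaw": 0, "grip": 1}
    - {"x": 1, "y": 30, "z": 0, "yaw": 0, "grip": 1}
    - {"x": 1, "y": 30, "z": 0, "yaw": 0, "grip": 1}
    - {"x": 1, "y": 30, "z": 0, "yaw": 0, "grip": 1}
    - {"x": 1, "y": 30, "z": 0, "yaw": 0, "grip": 1}
    - {"x": 1, "y": 30, "z": 0, "yaw": 0, "grip": 1}
    - {"x": 1, "y": 30, "z": 0, "yaw": 0, "grip": 1}
    - {"x": 0, "y": 20, "z": 0, "yaw": 0, "grip": 1}
    - {"x": 0, "y": 11, "z": 0, "yaw": 0, "grip": 1}
    - {"x": 0, "y": 0, "z": 0, "yaw": 0, "grip": 1}
    - {"x": 0, "y": 0, "z": 0, "yaw": 0, "grip": 1}

```text
time_s: 20.88
tool_pos: [469.4, -293.7, 130.0]
eef_rot: [[1.0, -0.001, -0.002], [-0.001, -1.0, 0.003], [-0.002, -0.003, -1.0]]
force: [-0.2, 0.2, -4.6]
opening: 0.444
gripper_force: 29.9
```

Request:
carry_out:
  increments:
    - {"x": 0, "y": 0, "z": 10, "yaw": 0, "grip": 1}
    - {"x": 0, "y": 0, "z": 15, "yaw": 0, "grip": 1}
    - {"x": 0, "y": 0, "z": 15, "yaw": 0, "grip": 1}
    - {"x": 0, "y": 0, "z": 10, "yaw": 0, "grip": 1}
    - {"x": 0, "y": 0, "z": 5, "yaw": 0, "grip": 1}
    - {"x": 0, "y": 0, "z": 3, "yaw": 0, "grip": 1}
    - {"x": 0, "y": 0, "z": 2, "yaw": 0, "grip": 1}
    - {"x": 0, "y": 0, "z": 0, "yaw": 0, "grip": 1}
    - {"x": 0, "y": 0, "z": 0, "yaw": 0, "grip": 1}

```text
time_s: 21.63
tool_pos: [470.9, -295.0, 71.9]
eef_rot: [[1.0, 0.0, 0.001], [0.0, -1.0, -0.0], [0.001, 0.0, -1.0]]
force: [0.6, -0.2, -3.6]
opening: 0.442
gripper_force: 29.9
```

Request:
carry_out:
  increments:
    - {"x": 0, "y": 0, "z": 1, "yaw": 0, "grip": 1}
    - {"x": 0, "y": 0, "z": 1, "yaw": 0, "grip": 1}
    - {"x": 0, "y": 0, "z": 1, "yaw": 0, "grip": 1}
    - {"x": 0, "y": 0, "z": 0.7, "yaw": 0, "grip": 1}
    - {"x": 0, "y": 0, "z": 0, "yaw": 0, "grip": 1}

```text
time_s: 22.05
tool_pos: [470.4, -294.8, 67.7]
eef_rot: [[1.0, 0.0, -0.0], [0.0, -1.0, 0.0], [-0.0, -0.0, -1.0]]
force: [0.1, 0.0, -3.6]
opening: 0.448
gripper_force: 29.9
```

Request:
carry_out:
  increments:
    - {"x": 0, "y": 0, "z": 0.5, "yaw": 0, "grip": 1}
    - {"x": 0, "y": 0, "z": 0.5, "yaw": 0, "grip": 1}
    - {"x": 0, "y": 0, "z": 0, "yaw": 0, "grip": 1}

```text
time_s: 22.3
tool_pos: [470.5, -294.9, 66.8]
eef_rot: [[1.0, 0.0, 0.0], [0.0, -1.0, 0.0], [0.0, -0.0, -1.0]]
force: [-0.0, 1.0, -2.5]
opening: 0.446
gripper_force: 29.9
```

Request:
carry_out:
  increments:
    - {"x": 0, "y": 0, "z": 0.4, "yaw": 0, "grip": 1}
    - {"x": 0, "y": 0, "z": 0.4, "yaw": 0, "grip": 1}
    - {"x": 0, "y": 0, "z": 0, "yaw": 0, "grip": 1}

```text
time_s: 22.55
tool_pos: [470.8, -295.1, 66.7]
eef_rot: [[1.0, 0.0, 0.001], [0.0, -1.0, -0.0], [0.001, 0.0, -1.0]]
force: [-1.0, 0.6, 4.3]
opening: 0.448
gripper_force: 29.9
```

On the tray floor. Release and retreat.

Request:
carry_out:
  increments:
    - {"x": 0, "y": 0, "z": 0, "yaw": 0, "grip": -0.8}
    - {"x": 0, "y": 0, "z": 0, "yaw": 0, "grip": -0.8}
    - {"x": 0, "y": 0, "z": 0, "yaw": 0, "grip": -0.8}
    - {"x": 0, "y": 0, "z": 0, "yaw": 0, "grip": -0.8}
    - {"x": 0, "y": 0, "z": 0, "yaw": 0, "grip": -0.8}
    - {"x": 0, "y": 0, "z": -10, "yaw": 0, "grip": -0.8}
    - {"x": 0, "y": 0, "z": -25, "yaw": 0, "grip": -0.8}
    - {"x": 0, "y": 0, "z": -30, "yaw": 0, "grip": -0.8}
    - {"x": 0, "y": 0, "z": -30, "yaw": 0, "grip": -0.8}
    - {"x": 0, "y": 0, "z": -30, "yaw": 0, "grip": -0.8}
    - {"x": 0, "y": 0, "z": -30, "yaw": 0, "grip": -0.8}
    - {"x": 0, "y": 0, "z": 0, "yaw": 0, "grip": -0.8}

```text
time_s: 23.55
tool_pos: [473.5, -297.2, 227.9]
eef_rot: [[1.0, 0.0, 0.009], [0.0, -1.0, -0.007], [0.009, 0.007, -1.0]]
force: [1.2, -0.3, 0.6]
opening: 0.896
gripper_force: 0.0
```

```bash
python3 - <<'E'
from h import *
s=snapshot('scene'); P=cloud(s)
cv2.imwrite('pics/end.png',cv2.resize(s['image'][80:340,180:520,::-1],None,fx=2,fy=2))
Q=near(P,513,278,20,130,145); print('home',Q.mean(0),len(Q))
Q=near(P,470,-295,35,103,118); print('tray',Q.mean(0) if len(Q) else 0,len(Q))
E
```

```text
home [514.  279.  134.9] 113
tray [ 471.1 -291.6  107.6] 48
```

View pics/end.png

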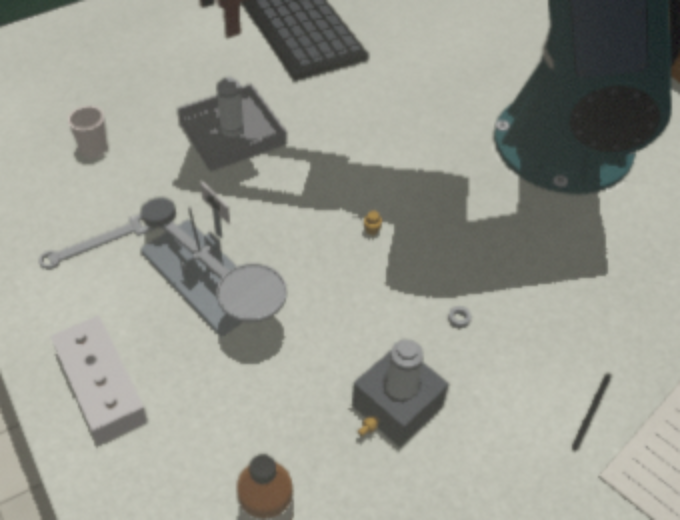

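The final picture shows the spent cartridge upright in the tray at (230,108) and the fresh one upright in the socket at (404,370). The gripper is clear of everything.

```bash
python3 -c "
from workcell import *
print(hand_in())"
```

```text
the job is handed in; nothing more can be done
None
```

The job is handed in, though no verdict came back: the balance showed the first cartridge is the light one; it is pushed to the felt end stop in the socket with about 10 N, and the heavy one stands upright in the tray.

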